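# Hold the compost caddy's sprung lid half open

### The arm

A 6-joint arm with a two-finger parallel gripper is mounted at the origin on the work surface. World frame = base frame: x ahead of the robot, y to its left, z up, the work surface at z = 0. Lengths are in m, angles in rad, forces in N, time in s.
With the tool pointing down it reaches from about 0.35 to 0.875 m from the base axis. Payload 4.2 kg.
Tool frame: the origin (TCP) lies at the very end of the fingers, on their centre line; the grasp point (between the pads) lies 19 mm behind it (ctrl.grip_point_offset is the distance from the TCP to the grasp point, in m); z points along the fingers, y is the line along which they close (so a half turn about z gives the same grasp; the last joint's range is limited). The gripper opens to 85 mm and grips with 20 to 120 N. Pads are 22 mm wide; open, the fingers measure 114 mm over their backs; the gripper's body (76 mm by 85 mm) begins 54 mm behind the grasp point. The pads swing forward as they close: fully open they stand 13 mm farther back than shut.
Start: joints at [-0.964, 0.385, 0.008, 0, -1.194, -0.259], TCP at [0.213, -0.588, 0.231] pointing down, gripper open.
Joint ranges: [-3.14, 3.14], [-1.21, 2.06], [-1.07, 1.41], [-3.16, 2.05], [-2.99, -0.16], [-3.1, 3.1]. Speed limits (rad/s): [2.79, 2.79, 3.14, 3.14, 3.14, 3.14].

### API

Orientations are given as a 3x3 rotation matrix whose columns are the frame's x, y, z axes.
In Python, from plant import ctrl, cams gives the robot as it stands.
- The arm moves only by the shell command python3 -m inch 'ROWS' [FORCE]. ROWS is JSON, a list that holds one entry, the list of rows, each a list of 5 numbers: the finger opening in m, from 0 to 0.0854, then the shift along the tool's x, y, z in m, then the turn about the tool's z in degrees. A call has 1 to 5 rows; each row is the pose to reach, as a shift and turn from the pose commanded when the call began, along the tool's axes at that moment; what a row does not reach only later rows make up. A row lasts 1/10 s, in which the tool goes at most 50 mm and 8.59 degrees, less where a joint would pass 70% of its speed; a pose out of reach is approached as far as the arm can. A call with a gripper value outside its range is refused whole. The fingers move at their own pace and stop on an object; FORCE is the grip in N (left out, the last holds). Time passes only in rows, so rows that repeat a pose let the fingers close. It gives the time, the measured TCP pose, the force, the opening and the grip force at its end, in the units of the state.
- ctrl.get_state(): the state, without advancing time (a new reading comes with each control period).
- cams.grab_frame(name): name is "side" or "top"; returns a dict with "frame" (400x640x3 uint8, blue, green, red), "z_map" (400x640 float32, m along the optical axis (not along the pixel's ray), 0 where there is no reading), "fx", "fy", "cx", "cy" (pixels), "extrinsics" (4x4, takes a point from world to camera coordinates). Camera axes: x right, y down, z forward; pixel columns grow to the right and rows downward; lengths in m; the calibration is good to about 2 mm. A picture is of the moment at which its call begins.
- ctrl.job_done(): hands the job in; it is judged then, once.
The state is a dict: "time": time; "joint_pos": joint angles; "qvel": joint speeds; "joint_efforts": joint torques, N m; "tool_pos": TCP position; "tcp_rot": TCP orientation; "force": force on the tool from outside, world axes, zero at the start; "wrist_torque": the same for the moment, N m; "gripper_width": finger opening in m; "grip_force": force on a finger pad.
Only numpy, scipy, OpenCV 4.12 (cv2) and the standard library are available. Lean on these libraries where they do the work, as an engineer would, in place of code of your own. Each camera call takes 0.05 s, during which the arm holds its last target. There are 200 camera calls.

### The job

On the sage-green compost caddy, turn the brass wing nut a quarter turn anticlockwise so that its red lug clears the lid, then slide the spring-loaded steel lid to half of its travel, never opening it wide, and finish while still holding it there against its spring with the fingers, so that the cook can scrape peelings in. Do not force the lid while it is locked, leave the cream caddy shut and locked, and leave the brass jigger, mug and spice jar where they stand.

Things in the scene. Friction and masses are not known exactly. Their poses are not given: they have to be found in the camera images.
- sage: Sage-green enamelled caddy, fixed to the worktop: box 180 (x) x 260 (y) x 110 mm high; origin at the centre of its underside, z up. Its lid opens along its +y. The lid covers an 80 x 80 mm opening in the top centred at x +20, y -65 mm and runs between two steel rails along y, at x -34.5 and +74.5 mm, 119 mm above the worktop.
- sage_half (a point): Red line across the sage caddy's +x rail (x +74.5, y +15, z 119 mm in the caddy frame): half-travel mark. The lid is at half travel when the leading (+y) edge of its raised lip is level with it; shut, that edge is at y -15 mm.
- sage_fin (a point): Top centre of the upright black fin on the sage lid: 14 mm thick along the slide (caddy y), 36 mm wide (caddy x), top 170 mm above the worktop, foot on the lid plate at 118 mm. Moves with the lid; shut, it is at x +20, y -65 mm in the caddy frame. The steel plate is 100 x 100 mm centred under the fin; along its +y edge a lip 10 mm wide rises to 128 mm.
- sage_lid (a joint): Opening of the sage lid in m along caddy +y: 0 shut, 0.03 half, 0.06 fully open at the stop. A spring pulls it shut: about 3.6 N when shut, rising by 1.2 N per 10 mm to 7.2 N at half and 10.8 N fully open; let go, it shuts by itself. While locked it meets the lug after 3 to 9 mm and must not be pushed further (the lug would be forced round).
- sage_wing (a point): Top centre of the sage caddy's brass wing nut, on its vertical axis, at x -49, y -6 mm in the caddy frame, 174 mm above the worktop. The wings are one upright bar 48 mm long (point x), 12 mm thick (point y), 131 to 173 mm above the worktop. Under it a red lug points along point +x to 35 mm from the axis, 120 to 127 mm up, barring the lid's lip while it lies across the caddy. The nut does not rise.
- sage_nut (a joint): Turn of the sage wing nut in rad, growing anticlockwise seen from above: about 0 to 0.2 at the start (lug across the lid's path, locked), 1.57 a quarter turn (bar along the slide direction, lug pointing along caddy +y, clear of the lid), stop at 1.65. It turns with about 0.08 N m of friction and stays where it is left. The lug is fully clear from about 1.2.
- cream: Cream caddy, a bystander, fixed. The cream caddy is built exactly like the sage one (same sizes and mechanism); its origin is the centre of its underside. Leave it alone.
- cream_lid (a joint): Opening of the cream caddy's lid in m, 0 shut; leave it.
- cream_nut (a joint): Turn of the cream caddy's wing nut in rad, about 0 locked; leave it.
- jigger: Brass bar jigger, 44 mm across and 62 mm high, standing loose on top of the sage caddy near its +y end (around x +30, y +103 mm in the caddy frame), origin at the centre of its foot. Bystander.
- mug: White ceramic mug 80 mm across, 90 mm high, on the worktop beyond the caddies, origin at the centre of its underside. Bystander.
- spice: Amber glass spice jar with wooden cap, 50 mm across, 90 mm high, on the worktop beyond the caddies, origin at the centre of its underside. Bystander.

How it is judged:
On the way:
1. the sage caddy's wing nut is turned clear of the lid while the lid is still shut (value of joint sage_nut above 1.2 rad and value of joint sage_lid below 0.008 m), for 0.2 s.
At the end, for the whole second after the job is handed in: Sage lid 23 to 37 mm open, still, pushed by the fingers with over 2 N and touched by no loose object; its nut turned over 1.2 rad; cream lid shut (6 mm) and its nut under 0.5 rad; jigger, mug and spice jar upright within 20 mm of their starts (value of joint sage_lid between 0.023 and 0.037 m and velocity of joint sage_lid between -0.01 and 0.01 m/s and contact force between the fingers and sage_lid above 2 N and contact force between each of jigger, mug, spice and sage_lid below 0.3 N and value of joint sage_nut above 1.2 rad and value of joint cream_lid below 0.006 m and value of joint cream_nut below 0.5 rad and distance of each of jigger, mug, spice from where it was at the start of the episode below 0.02 m and angle between each of jigger, mug, spice's own z axis and vertical below 0.2 rad); the arm keeps its last pose, push and grip.
It fails at once if the sage lid is forced while its lug still bars it (value of joint sage_lid above 0.012 m and value of joint sage_nut below 1 rad).
It fails at once if the sage lid is opened wide (beyond 48 mm of 60) (value of joint sage_lid above 0.048 m).
It fails at once if the cream caddy's lid or nut is worked (value of joint cream_lid above 0.012 m or value of joint cream_nut above 0.6 rad).
It fails at once if the jigger, mug or spice jar is knocked away (distance of any of jigger, mug, spice from where it was at the start of the episode above 0.03 m).
It also fails if it takes over 48 s, if anything falls off the work surface, if the arm or the gripper's body presses on something with over 40 N, if the wrist force passes 120 N, or if a joint passes its speed limit or range.

## Working session

There is one attempt and no reset: what is moved stays moved. The work goes in short steps, Python scripts to look and compute and a shell command to move; the robot and the scene stay as the last step left them, time stands still between calls to the robot, and variables do not carry over. Pictures are saved under pics/ and viewed, at most 10 in all, crops included, and the job is handed in when it is done.

```bash
mkdir -p pics; ls
python3 - <<'E'
from plant import ctrl,cams
import cv2,numpy as np
s=ctrl.get_state();print(s['time'],s['tool_pos'],s['tcp_rot'],s['gripper_width'])
for n in("top","side"):
    f=cams.grab_frame(n);cv2.imwrite(f'pics/{n}0.png',f['frame']);np.savez(f'{n}0.npz',**f)
    E=f['extrinsics'];print(n,f['fx'],f['cx'],f['cy'],-E[:3,:3].T@E[:3,3],E[:3,:3].round(3).tolist())
E
```

```text
pics
0.0 [ 0.21281628 -0.5870185   0.23022238] [[-9.40195603e-01 -3.40633949e-01 -8.61085583e-04]
 [-3.40635018e-01  9.40193408e-01  2.03495710e-03]
 [ 1.16411515e-04  2.20657362e-03 -9.99997559e-01]] 0.08487752534618032
top 412.07534752899676 316.62225858723656 194.8179860079887 [0.58766876 0.01371434 0.93835589] [[-0.007, -1.0, -0.015], [-0.998, 0.008, -0.056], [0.056, 0.014, -0.998]]
side 385.52181866946 326.77037720915143 200.94977592085576 [0.55311803 0.54126674 0.78624705] [[-0.991, -0.131, -0.006], [-0.097, 0.77, -0.631], [0.087, -0.625, -0.776]]
```

View pics/top0.png

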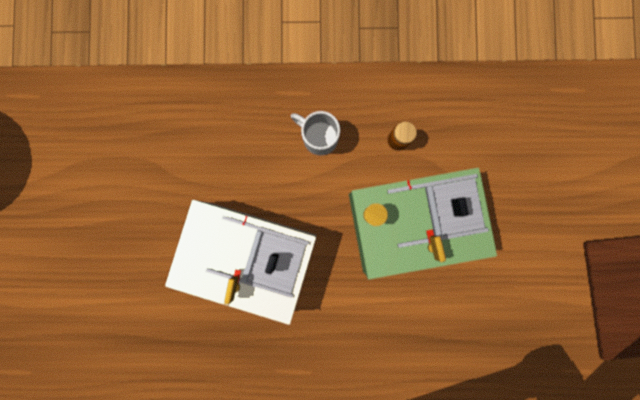

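View pics/side0.png

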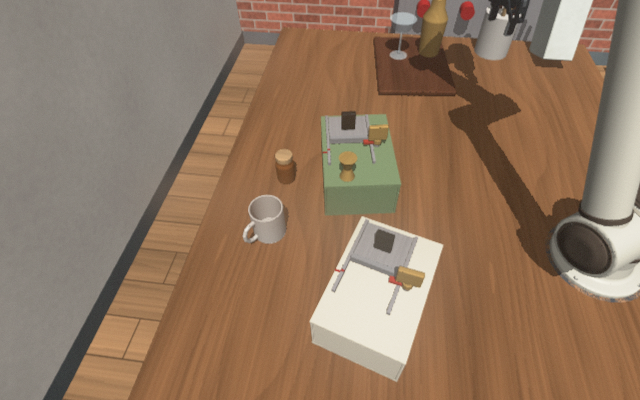

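The top view shows the sage caddy at about (423,223), with its nut at (436,245), fin at (461,207) and jigger at (375,215). Its +y points to image left. The side view shows it at (358,165). I'll measure these with colour and depth masks.

```bash
cat > h.py <<'E'
import numpy as np,cv2
def cloud(f):
    z=f['z_map'];v,u=np.mgrid[:400,:640]
    P=np.stack([(u-f['cx'])/f['fx']*z,(v-f['cy'])/f['fy']*z,z],-1)
    E=f['extrinsics'];W=(P-E[:3,3])@E[:3,:3];W[z==0]=np.nan
    return W,cv2.cvtColor(np.ascontiguousarray(f['frame']),cv2.COLOR_BGR2HSV)
def rect(p): 
    (c,s,a)=cv2.minAreaRect(p.astype(np.float32)*1000);return np.round(c,1),np.round(s,1),round(a,2)
E
python3 - <<'E'
from h import *
for n in("top","side"):
    f=dict(np.load(n+'0.npz'));W,H=cloud(f);h,s,v=[H[...,i].astype(int) for i in range(3)];X,Y,Z=np.moveaxis(W,-1,0)
    g=(h>35)&(h<80)&(s>40)&(abs(Z-.11)<.006)
    g=cv2.erode(g.astype(np.uint8),np.ones((2,2)))>0
    c,sz,a=rect(W[g][:,:2]);print(n,'green',c,sz,a,np.median(Z[g]))
    box=(X>.36)&(X<.62)&(Y<-.08)&(Y>-.46)
    for nm,m in(('brass',(h>12)&(h<32)&(s>110)&(Z>.155)&(Z<.19)),('fin',(v<60)&(Z>.155)&(Z<.19)),('red',((h<8)|(h>172))&(s>150)&(Z>.11)&(Z<.14)),('lip?',(s<40)&(Z>.112)&(Z<.135))):
        m=m&box
        k,l,st,_=cv2.connectedComponentsWithStats(m.astype(np.uint8))
        for i in range(1,k):
            if st[i,4]>6: p=W[l==i];print(nm,st[i],rect(p[:,:2]),np.median(p,0).round(4), np.nanmax(p[:,2]).round(3))
E
```

```text
top green [ 575.9 -188.7] [176.1 258.8] 9.89 0.10838752974171156
brass [373 203  14  23 250] (array([594.6, -92.4]), array([41.1, 23.8]), 1.5) [ 0.5944 -0.0908  0.1706] 0.174
brass [432 236  14  26 213] (array([ 530.2, -201.7]), array([47.7, 12.8]), 12.04) [ 0.5308 -0.2     0.1704] 0.175
fin [457 200  12  16 149] (array([ 606.1, -248. ]), array([29.6, 15.1]), 8.62) [ 0.6063 -0.2455  0.1674] 0.172
red [427 230   7  13  44] (array([ 552.8, -194. ]), array([14.3, 22.9]), 57.13) [ 0.5568 -0.1947  0.1248] 0.138
lip? [ 428  201   60   38 1573] (array([ 590. , -253.4]), array([ 78.4, 105.6]), 9.61) [ 0.582  -0.2435  0.1168] 0.133
lip? [398 239  30   8 105] (array([ 538.3, -163.1]), array([ 7.2, 58.7]), 9.31) [ 0.5389 -0.1642  0.1173] 0.12
side green [ 574.3 -183.5] [175.5 255.6] 10.01 0.1116480869166416
brass [369 125  20  10 151] (array([ 527.3, -198.2]), array([46.8, 11.4]), 9.66) [ 0.528  -0.1977  0.1678] 0.177
brass [339 152  18   8 106] (array([592.4, -91.6]), array([22.3, 39. ]), 89.51) [ 0.5921 -0.0893  0.1736] 0.176
red [364 140  10   4  32] (array([ 548.7, -194.4]), array([22.8,  8.6]), 13.88) [ 0.5509 -0.1939  0.1273] 0.13
lip? [341 115  29  28 519] (array([ 585.8, -250.4]), array([113.6,  67.6]), 88.66) [ 0.5799 -0.2355  0.1201] 0.132
lip? [370 145   6  19  60] (array([ 536.3, -161.4]), array([ 9. , 58.7]), 7.33) [ 0.5358 -0.1581  0.1207] 0.124
```

Everything agrees with the given sizes: caddy centre (0.575,-0.186), yaw 9.95°, wing at (0.528,-0.200), fin at (0.606,-0.247). Next I move over the wing nut.

```bash
python3 -m inch '[[[0.04,-0.04,0.024,0,3],[0.04,-0.08,0.048,0,6],[0.04,-0.12,0.072,0,9],[0.04,-0.16,0.096,0,9],[0.04,-0.2,0.12,0,9]]]' 40
python3 - <<'E'
from plant import ctrl
import numpy as np
s=ctrl.get_state();R=s['tcp_rot'];print(s['tool_pos'],R.round(3).tolist(),(R.T@(np.array([.5285,-.200,.23])-s['tool_pos'])).round(4),s['joint_pos'])
E
```

```text
time: 0.6
tool_pos: [0.3608, -0.4048, 0.2309]
tcp_rot: [[-0.982, -0.189, -0.001], [-0.189, 0.982, 0.001], [0.0, 0.001, -1.0]]
force: [1.2, 0.1, -0.2]
gripper_width: 0.04
grip_force: 0.0
[ 0.36079531 -0.40484655  0.23093772] [[-0.982, -0.189, -0.001], [-0.189, 0.982, 0.001], [0.0, 0.001, -1.0]] [-0.2034  0.1694  0.001 ] [-5.43849779e-01  2.44918573e-01 -1.95907798e-01 -1.90480103e-04
 -1.13069492e+00 -8.36474298e-01]
```

```bash
python3 -m inch '[[[0.04,-0.037,0.03,0,0],[0.04,-0.074,0.06,0,0],[0.04,-0.111,0.09,0,0],[0.04,-0.148,0.12,0,0],[0.04,-0.175,0.146,0,0]]]'; python3 -m inch '[[[0.04,-0.02,0.016,0,0],[0.04,-0.028,0.023,0,0],[0.04,-0.028,0.023,0,0]]]';python3 - <<'E'
from plant import ctrl,cams
import numpy as np,cv2
s=ctrl.get_state();R=s['tcp_rot'];print(s['tool_pos'],(R.T@(np.array([.5285,-.200,.138])-s['tool_pos'])).round(4))
a=cams.grab_frame('side')['frame'][70:220,290:490];b=cams.grab_frame('top')['frame'][160:310,340:540]
cv2.imwrite('pics/a1.png',cv2.resize(np.hstack([a,b]),None,fx=2,fy=2))
E
```

```text
time: 1.1
tool_pos: [0.5056, -0.2279, 0.2309]
tcp_rot: [[-0.982, -0.191, -0.0], [-0.191, 0.982, 0.0], [0.0, 0.0, -1.0]]
force: [0.6, -0.9, -0.5]
gripper_width: 0.0396
grip_force: 0.0
time: 1.4
tool_pos: [0.5278, -0.2012, 0.2307]
tcp_rot: [[-0.982, -0.191, -0.001], [-0.191, 0.982, 0.0], [0.001, 0.0, -1.0]]
force: [-0.4, 0.2, 0.2]
gripper_width: 0.0398
grip_force: 0.0
[ 0.52777761 -0.20124687  0.23073185] [-0.001   0.001   0.0927]
```

View pics/a1.png

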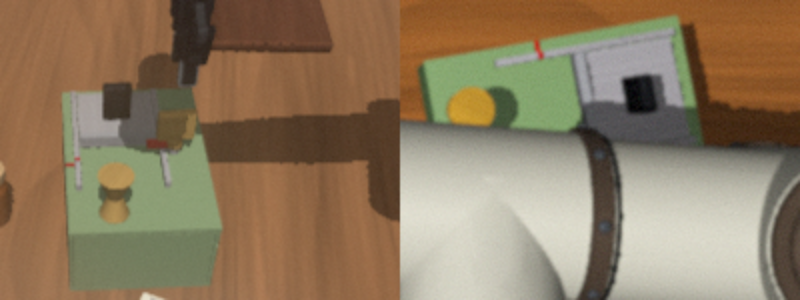

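The side crop shows the fingertips at (188,78) above the wing at (177,125), where they should be. The top view is hidden by the arm. Descending straddling the bar, then gripping.

```bash
python3 -m inch '[[[0.04,0,0,0.025,0],[0.04,0,0,0.05,0],[0.04,0,0,0.07,0],[0.04,0,0,0.082,0],[0.04,0,0,0.092,0]]]' && python3 -m inch '[[[0.0,0,0,0,0],[0.0,0,0,0,0],[0.0,0,0,0,0],[0.0,0,0,0,0],[0.0,0,0,0,0]]]' 30
```

```text
time: 2.0
tool_pos: [0.5268, -0.2031, 0.1388]
tcp_rot: [[-0.982, -0.188, -0.0], [-0.188, 0.982, -0.0], [0.0, -0.0, -1.0]]
force: [0.5, 0.8, 1.2]
gripper_width: 0.0402
grip_force: 0.0
time: 2.5
tool_pos: [0.5278, -0.2029, 0.14]
tcp_rot: [[-0.982, -0.19, 0.001], [-0.19, 0.982, -0.001], [-0.001, -0.001, -1.0]]
force: [-0.4, -5.4, -1.0]
gripper_width: 0.0115
grip_force: 36.9
```

```bash
python3 -m inch '[[[0.0,0,-0.0015,0,-6],[0.0,0,-0.0015,0,-12],[0.0,0,-0.0015,0,-18],[0.0,0,-0.0015,0,-24],[0.0,0,-0.0015,0,-30]]]'; python3 -m inch '[[[0.0,0,0,0,-6],[0.0,0,0,0,-12],[0.0,0,0,0,-18],[0.0,0,0,0,-24],[0.0,0,0,0,-30]]]'
```

```text
time: 3.0
tool_pos: [0.5279, -0.2033, 0.14]
tcp_rot: [[-0.753, -0.658, 0.001], [-0.658, 0.753, 0.0], [-0.001, -0.0, -1.0]]
force: [-1.2, -1.6, 0.0]
gripper_width: 0.012
grip_force: 37.0
time: 3.5
tool_pos: [0.5281, -0.2035, 0.14]
tcp_rot: [[-0.323, -0.946, 0.001], [-0.946, 0.323, -0.0], [-0.0, -0.001, -1.0]]
force: [-0.2, -2.5, -0.5]
gripper_width: 0.0117
grip_force: 36.9
```

```bash
python3 -m inch '[[[0.0,0,0,0,-7],[0.0,0,0,0,-14],[0.0,0,0,0,-21],[0.0,0,0,0,-28],[0.0,0,0,0,-28]]]'; python3 -m inch '[[[0.0,0,0,0,0],[0.04,0,0,0,0],[0.04,0,0,0,0],[0.04,0,0,0,0],[0.04,0,0,0,0]]]'; python3 -m inch '[[[0.04,0,0,-0.025,0],[0.04,0,0,-0.05,0],[0.04,0,0,-0.075,0],[0.04,0,0,-0.092,0],[0.04,0,0,-0.092,0]]]'
python3 - <<'E'
from plant import ctrl,cams
import cv2,numpy as np
from h import *
f=cams.grab_frame('side');cv2.imwrite('pics/a2.png',cv2.resize(f['frame'][70:220,290:490],None,fx=3,fy=3))
s=ctrl.get_state();R=s['tcp_rot'];print(s['tool_pos'],(R.T@(np.array([.6065,-.247,.138])-s['tool_pos'])).round(4),s['joint_pos'])
W,H=cloud(f);h,S,v=[H[...,i].astype(int) for i in range(3)];X,Y,Z=np.moveaxis(W,-1,0)
m=(h>12)&(h<32)&(S>110)&(Z>.15)&(Z<.19)&(X<.57)&(X>.48)&(Y<-.15)&(Y>-.25);print(rect(W[m][:,:2]))
m=(v<60)&(Z>.15)&(Z<.18)&(X>.57)&(X<.65)&(Y<-.2)&(Y>-.3);print(rect(W[m][:,:2]))
E
```

```text
time: 4.0
tool_pos: [0.5284, -0.2036, 0.14]
tcp_rot: [[0.155, -0.988, 0.002], [-0.988, -0.155, -0.0], [0.001, -0.002, -1.0]]
force: [0.6, -1.4, -0.1]
gripper_width: 0.0119
grip_force: 37.1
time: 4.5
tool_pos: [0.5276, -0.2034, 0.1393]
tcp_rot: [[0.155, -0.988, -0.0], [-0.988, -0.155, 0.0], [-0.0, 0.0, -1.0]]
force: [-0.4, -0.6, -0.2]
gripper_width: 0.0403
grip_force: 0.0
time: 5.0
tool_pos: [0.5292, -0.2039, 0.2342]
tcp_rot: [[0.155, -0.988, 0.006], [-0.988, -0.155, -0.001], [0.002, -0.006, -1.0]]
force: [-0.2, -0.0, 0.5]
gripper_width: 0.04
grip_force: 0.0
[ 0.52815823 -0.20356978  0.23229028] [ 0.055  -0.0704  0.0945] [-8.17972607e-02  2.82759407e-01 -1.39968518e-01 -2.38184933e-04
 -1.14551642e+00  2.37446325e-01]
(array([ 529.1, -199.7]), array([11.3, 45.7]), 10.2)
(array([ 592.3, -245.2]), array([2.2, 0. ]), 177.8)
```

View pics/a2.png

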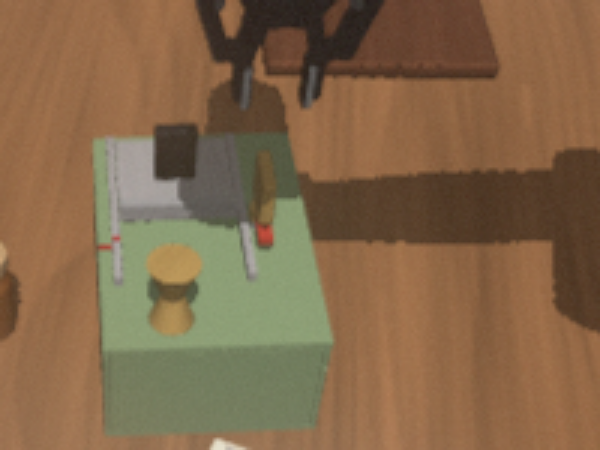

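The bar now lies along the slide (10.2°) and the red lug at (265,235) is clear of the lid, so the nut is at a quarter turn. The lid is still shut. Next I move over the fin and turn back 89°.

```bash
python3 -m inch '[[[0.04,0.02,-0.024,0,8],[0.04,0.04,-0.048,0,16],[0.04,0.057,-0.07,0,24],[0.04,0.057,-0.07,0,32],[0.04,0.057,-0.07,0,40]]]'; python3 -m inch '[[[0.04,0,0,0,8],[0.04,0,0,0,16],[0.04,0,0,0,24],[0.04,0,0,0,32],[0.04,0,0,0,40]]]';python3 -m inch '[[[0.04,0,0,0,5],[0.04,0,0,0,9],[0.04,0,0,0,9]]]';  python3 - <<'E'
from plant import ctrl,cams
import cv2,numpy as np
f=cams.grab_frame('side');cv2.imwrite('pics/a3.png',cv2.resize(f['frame'][70:220,290:490],None,fx=3,fy=3))
s=ctrl.get_state();R=s['tcp_rot'];print(s['tool_pos'],(R.T@(np.array([.606,-.249,.138])-s['tool_pos'])).round(4),np.degrees(np.arctan2(R[1,1],R[0,1])))
E
```

```text
time: 5.55
tool_pos: [0.6055, -0.2492, 0.2283]
tcp_rot: [[-0.522, -0.853, -0.004], [-0.853, 0.522, 0.001], [0.001, 0.004, -1.0]]
force: [0.3, -0.4, 0.2]
gripper_width: 0.0397
grip_force: 0.0
time: 6.05
tool_pos: [0.605, -0.2487, 0.2292]
tcp_rot: [[-0.948, -0.319, -0.003], [-0.319, 0.948, 0.001], [0.003, 0.002, -1.0]]
force: [-0.2, -0.1, -0.4]
gripper_width: 0.0401
grip_force: 0.0
time: 6.35
tool_pos: [0.6051, -0.2488, 0.2294]
tcp_rot: [[-0.985, -0.172, -0.003], [-0.172, 0.985, 0.001], [0.003, 0.002, -1.0]]
force: [-0.4, 0.3, -0.2]
gripper_width: 0.0398
grip_force: 0.0
[ 0.6051582  -0.2488504   0.22966728] [-0.001  -0.0004  0.0917] 99.99494384595262
```

View pics/a3.png

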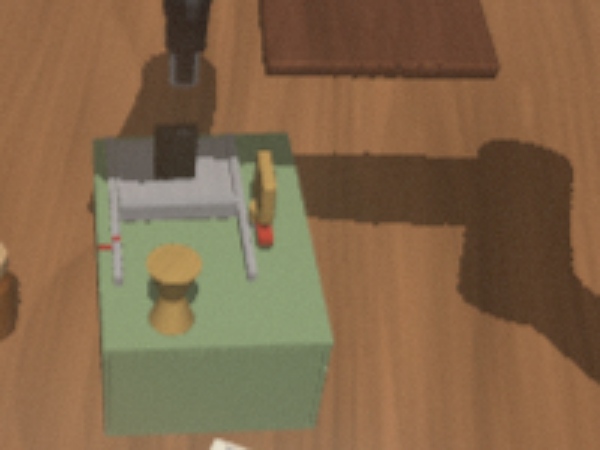

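The fingers at (185,75) are aligned over the fin at (175,140), and the nut is still turned. Descend to TCP z about 0.138 and grip.

```bash
python3 -m inch '[[[0.04,0,0,0.025,0],[0.04,0,0,0.05,0],[0.04,0,0,0.07,0],[0.04,0,0,0.082,0],[0.04,0,0,0.09,0]]]' && python3 -m inch '[[[0.0,0,0,0,0],[0.0,0,0,0,0],[0.0,0,0,0,0],[0.0,0,0,0,0],[0.0,0,0,0,0]]]' 40
```

```text
time: 6.9
tool_pos: [0.6053, -0.249, 0.1398]
tcp_rot: [[-0.985, -0.173, -0.002], [-0.173, 0.985, 0.0], [0.002, 0.001, -1.0]]
force: [1.2, -0.3, -0.0]
gripper_width: 0.04
grip_force: 0.0
time: 7.4
tool_pos: [0.6062, -0.2494, 0.142]
tcp_rot: [[-0.985, -0.172, 0.002], [-0.172, 0.985, -0.001], [-0.002, -0.001, -1.0]]
force: [0.7, -1.9, -0.9]
gripper_width: 0.0133
grip_force: 42.1
```

```bash
python3 -m inch '[[[0.0,0,0.007,0,0],[0.0,0,0.014,0,0],[0.0,0,0.021,0,0],[0.0,0,0.027,0,0],[0.0,0,0.03,0,0]]]'; python3 -m inch '[[[0.0,0,0,0,0],[0.0,0,0,0,0],[0.0,0,0,0,0],[0.0,0,0,0,0],[0.0,0,0,0,0]]]'
python3 - <<'E'
from plant import ctrl,cams
import cv2,numpy as np
from h import *
f=cams.grab_frame('side');cv2.imwrite('pics/a4.png',cv2.resize(f['frame'][70:220,290:490],None,fx=4,fy=4,interpolation=cv2.INTER_CUBIC))
s=ctrl.get_state();p=s['tool_pos'];a=np.radians(9.95)
print(p,s['force'],(p-np.array([.6062,-.2494,.142]))[:2]@[-np.sin(a),np.cos(a)])
W,H=cloud(f);X,Y,Z=np.moveaxis(W,-1,0);S=H[...,1].astype(int)
c=(W[...,:2]-[.5755,-.1865])@np.array([[np.cos(a),-np.sin(a)],[np.sin(a),np.cos(a)]])
m=(S<45)&(Z>.112)&(Z<.135)&(c[...,0]>-20e-3)&(c[...,0]<.06)&(abs(c[...,1])<.12);print('lip lead y',np.percentile(c[m][:,1],[90,97,100]))
E
```

```text
time: 7.9
tool_pos: [0.6012, -0.2205, 0.142]
tcp_rot: [[-0.985, -0.173, 0.002], [-0.173, 0.985, -0.002], [-0.002, -0.003, -1.0]]
force: [1.2, -8.4, -2.1]
gripper_width: 0.0134
grip_force: 42.0
time: 8.4
tool_pos: [0.6012, -0.2208, 0.142]
tcp_rot: [[-0.985, -0.172, 0.002], [-0.172, 0.985, -0.002], [-0.002, -0.003, -1.0]]
force: [1.1, -6.6, -2.8]
gripper_width: 0.0133
grip_force: 42.0
[ 0.60128223 -0.22079461  0.1420244 ] [ 2.38509607 -6.23814093 -2.74622211] 0.029024870972632323
lip lead y [0.01206149 0.01307405 0.01536463]
```

View pics/a4.png

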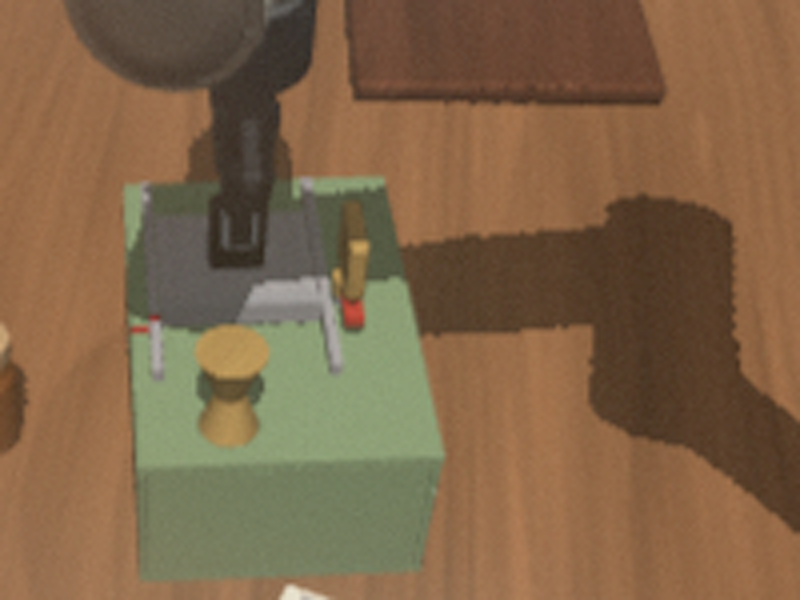

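The lip's leading edge at row 325 is level with the red half mark at (140,328). The lid has travelled 29 mm and the spring force is about 6.7 N, as expected at half. The fingers hold the fin, and the jigger and nut are in place.

```bash
python3 -c "
from plant import ctrl;print(ctrl.job_done())"
```

```text
the job is handed in; nothing more can be done
None
```

I turned the sage nut a quarter turn anticlockwise and handed the job in with the fingers still holding the lid at about 29 mm (half travel); I never touched the cream caddy, jigger, mug or spice jar, and the judge's verdict was not shown to me.

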